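# Spread a snap ring over a dental lab drive axle

### The arm

A 6-joint arm with a two-finger parallel gripper is mounted at the origin on the work surface. World frame = base frame: x ahead of the robot, y to its left, z up, the work surface at z = 0. Lengths are in m, angles in rad, forces in N, time in s.
With the tool pointing down it reaches from about 0.35 to 0.925 m from the base axis. Payload 6.4 kg.
Tool frame: the origin (TCP) lies at the very end of the fingers, on their centre line; the grasp point (between the pads) lies 19 mm behind it (manip.grasp_offset is the z of the grasp point in the tool frame, in m); z points along the fingers, y is the line along which they close (so a half turn about z gives the same grasp; the last joint's range is limited). The gripper opens to 85 mm and grips with 20 to 120 N. Pads are 22 mm wide; open, the fingers measure 114 mm over their backs; the gripper's body (76 mm by 85 mm) begins 54 mm behind the grasp point. The pads swing forward as they close: fully open they stand 13 mm farther back than shut.
Start: joints at [1.146, 0.245, 1.558, -0, 1.339, -0.174], TCP at [0.161, 0.63, 0.231] pointing down, gripper open.
Joint ranges: [-3.13, 3.13], [-1.02, 2.26], [0.13, 2.54], [-0.95, 4.09], [0.21, 2.88], [-2.74, 2.74]. Speed limits (rad/s): [2.57, 2.57, 3.14, 3.14, 3.14, 3.14].

### API

Orientations are given as a unit quaternion [w, x, y, z].
In Python, from station import manip gives the robot as it stands. The module is installed in compiled form; this text tells all that it offers.
- The arm moves only by the tool play_rows, never from a script. Its argument "steps" is text: rows parted by semicolons, each of 6 numbers parted by spaces: the shift along the tool's x, y, z in units of 50 mm (1.0 is 50 mm), then the turn, a rotation vector about the tool's x, y, z in units of 6 degrees (1.0 is 6 degrees). In form: x y z ax ay az; .... A call has 1 to 8 rows; each row shifts and turns the commanded pose from where the row before left it, along the tool's axes as they then stand; what a row does not reach is not made up. A row lasts 1/10 s, in which the tool goes at most 50 mm and 8.59 degrees, less where a joint would pass 70% of its speed; a pose out of reach is approached as far as the arm can. A call is refused whole if a number of a shift passes 1 or a number of a turn 1, either way. A call with a gripper value outside its range is refused whole. "fingers" is the opening in per cent of the stroke, from 0 (shut) to 100 (fully open), set as the call begins (left out, the last holds). The fingers move at their own pace and stop on an object; "force" is the grip in N (left out, the last holds). Time passes only in rows, so rows that do not move let the fingers close. It gives the time, the measured TCP pose, the force, the opening and the grip force at its end, in the units of the state.
- manip.get_state(): the state, without advancing time (a new reading comes with each control period).
- manip.capture(name): name is "scene" or "top" or "wrist"; returns the picture (384x512x3 uint8, red, green, blue); there is no depth.
- manip.get_calibration(name): a dict with "mtx" (3x3 intrinsics, pixels), "R" (3x3) and "t" (3): a world point X has camera coordinates R X + t. Camera axes: x right, y down, z forward; pixel columns grow to the right and rows downward; lengths in m; the calibration is good to about 2 mm. A picture is of the moment at which its call begins: read the wrist's pose just before it. get_calibration takes no time and is no camera call; for the wrist camera it gives the pose at the moment of the call.
- manip.job_done(): hands the job in; it is judged then, once.
Trained networks look in the newest picture that a camera, given by its name, has taken for a name from the list of things; names that differ only in an ending like _2 or _b are one class to them, and where a whole thing is asked for, a point or a joint stands for the part that bears it (a point fixed in the world has none). Each returns a list of dicts, best first, with "confidence" (0 to 1); they miss things now and then, are a little off and sometimes report something else, mostly with a low value. They report only what shows in the picture. A call takes as long as a camera call. They do not tell look-alikes from the thing itself.
- manip.look_for(camera, name): "xy" ([column, row] in pixels, amid what is visible of it).
- manip.place_of(camera, name): "xy" ([column, row] in pixels: a listed point, or the origin of a listed thing).
The state is a dict: "t": time; "q": joint angles; "dq": joint speeds; "effort": joint torques, N m; "tool_pos": TCP position; "ee_rot": TCP orientation; "contact_force": force on the tool from outside, world axes, zero at the start; "torque": the same for the moment, N m; "gripper_width": finger opening in m; "grip_force": force on a finger pad.
Only numpy, scipy, OpenCV 4.12 (cv2) and the standard library are available. Lean on these libraries where they do the work, as an engineer would, in place of code of your own. Each camera call takes 0.05 s, during which the arm holds its last target. There are 200 camera calls.

### The job

Take the red-handled spreading pliers out of their wooden stand, put their tips into the gap of the dark snap ring on the white ring stand and squeeze to spread the ring and lift it off, touching the ring only with the pliers. Lower the spread ring over the upright axle of the white drive unit without forcing it, until it is level with the dark groove, and finish there: still holding the pliers squeezed, the ring spread, level and hanging around the groove without resting on the drive. Leave the other things on the bench alone.

Things in the scene. Friction and masses are not known exactly. Their poses are not given: they have to be found in the camera images.
- pliers: Parallel-action spreading pliers, 180 g, 124 mm tall, upright in the stand, tips down. Made of two sliding halves; this frame belongs to the half with the +y handle. z up, origin at the underside of the tips and, unsqueezed, midway between them. Two tips 40 mm long reach down from a steel cross-bar (15 mm thick along x, 40 to 54 mm above the origin) that rests on the stand's top.
- pliers_grip (a point): Where to grip (half a turn about z makes no difference): 98 mm above the pliers' origin, midway between the two upright red handles (unsqueezed). The handles are each 14 mm along x and 7 mm along y, reach from 52 to 124 mm above the origin, and are 64 mm apart over their outer faces along y. Fixed to the +y half.
- pliers_tips (a point): The pliers' origin again (underside of the tips). Each tip is 8 mm along x and 4 mm along y, the two side by side 8 mm over their outer faces along y; at the very bottom each has a foot 3 mm high projecting 2 mm further outward (12 mm over both feet), meant to go under the ring's lugs.
- pliers_squeeze (a joint): Squeeze s (m): closing the handles by s along y moves the tips apart by s along y. 0 as it stands, 0.032 at the built-in stop (handles 32 mm over all, tips 40 mm without feet). Each half moves s/2, so the pliers' frame moves s/2 to its -y. A spring resists with 8 N at 0, 16 N at the stop; the ring adds about 5 N. The stop protects the ring: squeezing hard against it is safe.
- pliers_stand: Fixed wooden block 60 x 84 x 48 mm (x, y, z) with a slot 18 mm (x) by 24 mm (y) through its middle in which the pliers' tips hang; the pliers' y is along its y. Origin at the centre of its underside.
- ring: Dark steel snap ring, 28 g, 4 mm thick, about 40 mm across: two halves sprung together on a hinge at x = +18 mm. Origin at the ring's middle on its underside, z up; the frame belongs to the +y half. The gap points to -x. As the ring spreads, each half turns by half of joint ring_spread (this frame by minus half).
- ring_gap (a point): Where the pliers' tips go in, pliers' y along the ring's y: middle of the gap of the closed ring, x = -24 mm from the ring's origin, on its underside. Two flat lugs flank it from x = -19 to -28 mm, their inner faces 22 mm apart here (24 mm at -19, 20 mm at -28). The tips grip the lugs: if they shift up or down while spreading, the ring tilts.
- ring_spread (a joint): Spread angle of the ring in rad: 0 closed (inside width 23 mm, cannot pass the axle); about 0.43 when the pliers are squeezed to their stop (inside then a round opening 31 mm across). From about 0.33 it is well clear of the axle.
- ring_eye (a point): Centre of the ring's round opening when it is spread to 0.43, at mid-thickness (2 mm above the underside); fixed to the +y half. When spread, the pliers' tips stand 24 mm from it.
- ring_stand: Fixed white stand: base disc 80 mm across and 6 mm high, pedestal 34 mm across up to 36 mm, on which the ring lies, and a 18 mm post 6 mm higher inside the ring. The lugs overhang the pedestal; below them is free space of 30 mm. Origin at the centre of its underside.
- axle_groove (a point): On the axis of the upright steel axle, at mid-height of its dark groove, 86 mm above the bench. The groove is 8 mm high and 21 mm across; the axle is 26 mm across above and below it and ends 18 mm above this point with a chamfered top. Below: a brass washer 32 mm across, its top 11 mm under this point, and a blue pulley 46 mm across.
- drive: The fixed white drive unit that carries the axle: a box 120 x 100 x 50 mm (x, y, z); origin under its centre, the axle upright on its z axis.
- squeeze_bottle: Bystander: white bottle with red cap, 52 mm across, 130 mm tall; origin under its centre.
- blue_can: Bystander: blue can, 54 mm across, 110 mm tall; origin under its centre.
- plaster_model: Bystander: plaster tooth model, 55 x 65 x 29 mm; origin under its centre.
- mixing_bowl: Bystander: green bowl, 90 mm across, 50 mm tall; origin under its centre.
- dish: Bystander: small amber glass dish, 56 mm across, 22 mm tall; origin under its centre.
- spatula: Bystander: spatula lying flat on the left of the bench.
- brush: Bystander: brush lying flat on the right of the bench.
Not all that is in view belongs to the job. What is shaped like the drive but pink or purple is not meant.

How it is judged:
On the way, in this order (a step that is already met when the one before it is completed fails the run):
1. the pliers are lifted out of their stand in the gripper (height (world z) of pliers above 0.052 m and contact force between the fingers and pliers above 2 N), for 0.1 s.
2. the ring hangs spread on the pliers, clear of its stand (height (world z) of ring_eye above 0.055 m and value of joint ring_spread above 0.2 rad and contact force between ring and pliers above 1 N and contact force between ring and ring_stand below 0.1 N), for 0.2 s.
3. the spread ring is above the end of the axle, on its axis (horizontal distance between ring_eye and axle_groove below 0.008 m and z of ring_eye in the frame of axle_groove above 0.016 m).
At the end, for the whole second after the job is handed in: The ring, spread by at least 0.33 rad on the squeezed pliers that the gripper still holds (grip over 5 N), hangs still around the axle: its eye within 5 mm of the axle's axis and within 3 mm of the groove's mid-height, level within 0.16 rad, bearing on the drive with less than 2 N (horizontal distance between ring_eye and axle_groove below 0.005 m and z of ring_eye in the frame of axle_groove between -0.003 and 0.003 m and angle between ring's own z axis and vertical below 0.16 rad and value of joint ring_spread above 0.33 rad and contact force between ring and pliers above 1 N and contact force between the fingers and pliers above 5 N and contact force between ring and drive below 2 N and linear speed of ring below 0.02 m/s); the arm keeps its last pose, push and grip.
It fails at once if the fingers touch the ring (contact force between the fingers and ring above 1 N).
It fails at once if the ring or the pliers are forced against the drive (over 20 N) (contact force between any of ring, pliers and drive above 20 N).
It fails at once if a bystander is shoved more than 30 mm (distance of any of squeeze_bottle, blue_can, plaster_model, mixing_bowl, dish, spatula, brush from where it was at the start of the episode above 0.03 m).
It also fails if it takes over 61 s, if anything falls off the work surface, if the arm or the gripper's body presses on something with over 40 N, if the wrist force passes 120 N, or if a joint passes its speed limit or range.

## Working session

There is one attempt and no reset: what is moved stays moved. The work goes in short steps, Python scripts to look and compute and a tool call to move; the robot and the scene stay as the last step left them, time stands still between calls to the robot, and variables do not carry over. Pictures are saved under pics/ and viewed, at most 10 in all, crops included, and the job is handed in when it is done.

Besides the shell and the picture viewer there is one more tool, called after "Call:" by a JSON object that holds its "api" and its "payload", one argument or row to a line. play_rows: Moves the arm, as the interface text tells. Its arguments: {"type":"object","properties":{"steps":{"type":"string"},"fingers":{"type":"number"},"force":{"type":"number"}},"required":["steps"]}

```bash
mkdir -p pics
cat > h.py <<'E'
import numpy as np, cv2
from station import manip
def ray(cam,xy,cal=None):
    c=cal or manip.get_calibration(cam); K,R,t=map(np.array,(c["mtx"],c["R"],c["t"]))
    d=R.T@np.linalg.inv(K)@np.array([xy[0],xy[1],1.]); return -R.T@t,d/np.linalg.norm(d)
def atz(cam,xy,z,cal=None):
    o,d=ray(cam,xy,cal); return o+d*(z-o[2])/d[2]
def tri(rs):
    A=sum(np.eye(3)-np.outer(d,d) for o,d in rs); b=sum((np.eye(3)-np.outer(d,d))@o for o,d in rs)
    return np.linalg.solve(A,b)
def save(n,im): cv2.imwrite(f"pics/{n}.png",cv2.cvtColor(im,cv2.COLOR_RGB2BGR))
Z=dict(pliers_grip=.106,pliers_tips=.008,pliers_stand=0,ring=.036,ring_gap=.036,ring_stand=0,axle_groove=.086,drive=0)
E
python3 - <<'E'
from h import *
print(manip.get_state()); print(manip.grasp_offset)
ims=[]
for c in("scene","top"):
    im=manip.capture(c); save(c,im); ims.append(im)
    for n in Z:
        for r in manip.place_of(c,n)[:4]: print(c,n,np.round(r["xy"],1),round(r["confidence"],2),np.round(atz(c,r["xy"],Z[n]),4))
save("both",np.vstack(ims)[:, :] if 0 else np.hstack([cv2.resize(i,(400,300)) for i in ims]))
E
```

```text
{'t': 0.0, 'q': array([ 1.14588876e+00,  2.45843367e-01,  1.55901487e+00,  5.40116876e-06,
        1.33868478e+00, -1.74108462e-01]), 'dq': array([ 0.00330553,  0.00111594, -0.00026834,  0.00127642,  0.00060463,
       -0.00141482]), 'effort': array([-2.24752264e-03, -4.29519475e+01, -3.26118493e+01, -2.58774071e-04,
        5.32906648e-03,  1.71047833e-05]), 'tool_pos': array([0.16108181, 0.62915147, 0.23016112]), 'ee_rot': array([-2.90238613e-04,  1.25071716e-01,  9.92147224e-01, -9.30994750e-04]), 'contact_force': array([ 0.67941319, -0.45174444,  0.17530529]), 'torque': array([ 0.01192323, -0.01500446, -0.0198763 ]), 'grip_force': 0.0, 'gripper_width': 0.08559507362714282}
-0.0187
scene pliers_grip [263.4 195.6] 0.61 [0.5667 0.0149 0.106 ]
scene pliers_tips [262.9 218.3] 0.66 [0.5477 0.0204 0.008 ]
scene pliers_stand [262.5 219.8] 0.56 [0.5445 0.02   0.    ]
scene pliers_stand [371.1 239.5] 0.5 [0.7053 0.3217 0.    ]
scene ring [165.1 222.7] 0.38 [ 0.5555 -0.285   0.036 ]
scene ring [372.9 244.2] 0.29 [0.7694 0.2925 0.036 ]
scene ring_gap [166.1 220.4] 0.47 [ 0.544  -0.2815  0.03
[... 912 characters left out ...]
0.0943 0.036 ]
top ring [307.6 244.5] 0.3 [ 0.3677 -0.1182  0.036 ]
top ring_gap [409.8 164.9] 0.65 [ 0.6114 -0.4568  0.036 ]
top ring_gap [357.  188.4] 0.46 [ 0.5399 -0.2832  0.036 ]
top ring_stand [356.3 182.3] 0.74 [ 0.5681 -0.2908  0.    ]
top ring_stand [308.3 241.1] 0.15 [ 0.3811 -0.1246  0.    ]
top axle_groove [364.5 232.8] 0.97 [ 0.3936 -0.2837  0.086 ]
top axle_groove [186.8 203.3] 0.87 [0.4991 0.2472 0.086 ]
top axle_groove [154.8 274.6] 0.77 [0.2885 0.34   0.086 ]
top axle_groove [414.3 165.2] 0.53 [ 0.5965 -0.4519  0.086 ]
top drive [159.7 273.5] 0.96 [0.2928 0.3481 0.    ]
top drive [190.3 208.6] 0.79 [0.4975 0.2526 0.    ]
top drive [355.8 233.2] 0.62 [ 0.4019 -0.2768  0.    ]
```

View pics/top.png

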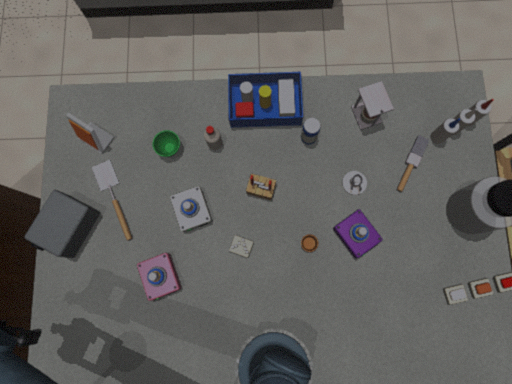

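View pics/scene.png

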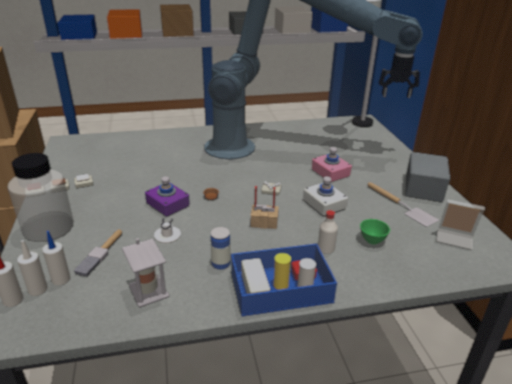

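Pixels in the top picture: drives are at (190,208) white, (157,276) pink and (358,233) purple. The white one fits the description. The ring stand is at (355,182) and the pliers stand at (261,187). I'll confirm these in one enlarged crop.

```bash
cat >> h.py <<'E'
from scipy.spatial.transform import Rotation as Ro
def tool():
    s=manip.get_state(); q=s["ee_rot"]; return s,np.array(s["tool_pos"]),Ro.from_quat(np.r_[q[1:],q[0]])
def delta(target,yaw=None):
    """target TCP; yaw (deg) = world heading of tool y, tool straight down. Prints totals in units: shift in CURRENT tool axes, turn"""
    s,p,R=tool(); d=R.inv().apply(np.array(target)-p)/.05
    print("shift units",np.round(d,2))
    if yaw is not None:
        a=np.radians(yaw); y=np.array([np.cos(a),np.sin(a),0]); z=np.array([0,0,-1.]); x=np.cross(y,z)
        T=Ro.from_matrix(np.c_[x,y,z]); print("turn units",np.round(np.degrees((R.inv()*T).as_rotvec())/6,2),"shift units in new axes",np.round(T.inv().apply(np.array(target)-p)/.05,2))
E
python3 - <<'E'
from h import *
im=cv2.cvtColor(cv2.imread("pics/top.png"),cv2.COLOR_BGR2RGB)
a=im[165:305,130:280]; b=im[150:290,290:440]
save("crop",np.hstack([cv2.resize(x,(390,364),interpolation=3) for x in(a,b)]))
Rs=[(331.2,154.7,154.8,274.6,'pink'),(323.7,184.5,186.8,203.3,'white'),(263.4,195.6,258.3,183.6,'grip'),(166.1,220.4,357,188.4,'gap'),(165.1,222.7,357.7,179.5,'ring'),(262.9,218.3,260.7,188,'tips')]
for a,b,c,d,n in Rs: print(n,np.round(tri([ray("scene",(a,b)),ray("top",(c,d))]),4))
c=manip.get_calibration("wrist");R=np.array(c["R"]);print("wristcam",-R.T@c["t"],R[2],c["mtx"])
delta([.555,.022,.26],90)
E
```

```text
pink [0.2881 0.3401 0.0771]
white [0.4979 0.2414 0.0823]
grip [0.5506 0.0235 0.0953]
gap [ 0.5405 -0.2826  0.0339]
ring [ 0.5669 -0.2852  0.0441]
tips [0.5555 0.0202 0.0135]
wristcam [0.09362675 0.64705378 0.37316945] [ 0.26838957 -0.06922702 -0.96081978] [[294.056322     0.         258.17643313]
 [  0.         294.056322   186.20699163]
 [  0.           0.           1.        ]]
shift units [-10.64  -9.82  -0.57]
turn units [ 0.  -0.  -2.4] shift units in new axes [ -7.87 -12.15  -0.57]
```

View pics/crop.png

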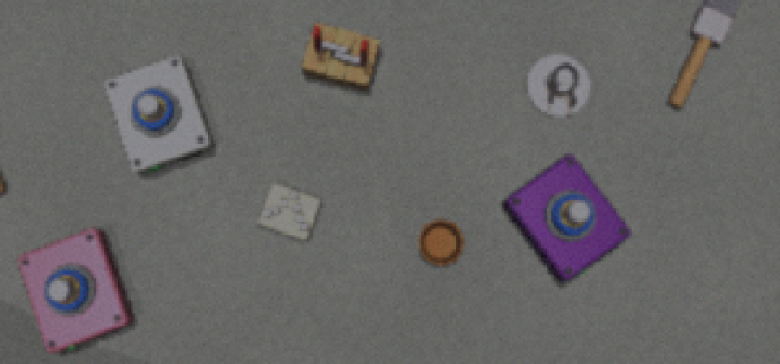

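The crop confirms it. The white drive with steel axle is at left (150,110), with pink and purple look-alikes at (65,290) and (568,215). The pliers' handles are at (317,40) and (364,52), so their y heading is about 76°, nearly the tool's present heading. The ring gap points down and slightly left at (560,100).

Call:
{"api": "play_rows", "payload": {
  "steps": "-.7 -.65 0 0 0 0;-.7 -.65 0 0 0 0;-.7 -.65 0 0 0 0;-.7 -.65 0 0 0 0;-.7 -.65 0 0 0 0;-.7 -.65 0 0 0 0;-.7 -.65 0 0 0 0;-.7 -.65 0 0 0 0",
  "fingers": 100,
  "force": 60
}}

```text
t: 1.7
tool_pos: [0.3687, 0.3067, 0.2317]
ee_rot: [0.0, 0.125, 0.992, 0.0]
contact_force: [1.0, -0.1, -0.6]
gripper_width: 0.0853
grip_force: 0.0
```

Call:
{"api": "play_rows", "payload": {
  "steps": "-.7 -.65 -.1 0 0 0;-.7 -.65 -.1 0 0 0;-.7 -.65 -.1 0 0 0;-.7 -.65 -.1 0 0 0;-.7 -.65 -.1 0 0 0;-.7 -.65 -.1 0 0 0;-.7 -.65 0 0 0 0;0 0 0 0 0 0"
}}

```text
t: 2.5
tool_pos: [0.5511, 0.0227, 0.2616]
ee_rot: [0.001, 0.128, 0.992, -0.001]
contact_force: [-1.2, 1.0, 0.5]
gripper_width: 0.0852
grip_force: 0.0
```

Run:
```python
from h import *
s,p,R=tool(); print(s["t"],p,R.as_matrix()[:,1])
c=manip.get_calibration("wrist"); im=manip.capture("wrist"); save("w1",im)
for n in("pliers_grip","pliers_tips","pliers_stand"):
    for r in manip.place_of("wrist",n)[:2]: print(n,np.round(r["xy"],1),round(r["confidence"],2),np.round(atz("wrist",r["xy"],Z[n],c),4))
```

```text
2.5 [0.55109913 0.02265589 0.26160781] [ 2.53800504e-01  9.67256125e-01 -9.45402729e-04]
pliers_grip [255.2 172.7] 0.71 [0.5518 0.019  0.106 ]
pliers_grip [258.1 157.6] 0.64 [0.5371 0.026  0.106 ]
pliers_tips [256.2 157.8] 0.29 [0.5545 0.0186 0.008 ]
pliers_tips [ 41.1 224.2] 0.25 [ 0.57   -0.3095  0.008 ]
pliers_stand [257.3 159.9] 0.59 [0.5592 0.0188 0.    ]
pliers_stand [ 40.3 221.7] 0.28 [ 0.5678 -0.3159  0.    ]
```

View pics/w1.png

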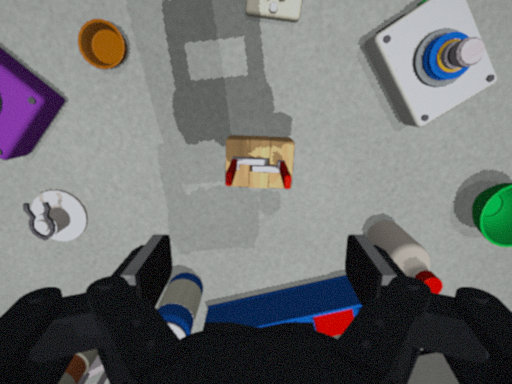

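The wrist view shows the pliers' handles at about (231,175) and (287,175), the stand at (260,162), the white drive at upper right (445,60) and the ring stand at (57,215). I'll get the handle line from the red blobs.

Run:
```python
from h import *
c=manip.get_calibration("wrist")
im=cv2.imread("pics/w1.png").astype(int); B,G,R=im[...,0],im[...,1],im[...,2]
m=((R>110)&(G<60)&(B<60)).astype(np.uint8); m[:120]=0;m[215:]=0;m[:,:200]=0;m[:,320:]=0
n,l,st,ce=cv2.connectedComponentsWithStats(m)
P=[]
for i in range(1,n):
    if st[i,4]>25:
        ys,xs=np.nonzero(l==i); print(st[i],ce[i])
        b=ys>=ys.max()-3; P.append(atz("wrist",(xs[b].mean(),ys.max()),.132,c)); print(P[-1],atz("wrist",ce[i],.096,c))
v=P[0]-P[1]; print(np.degrees(np.arctan2(v[1],v[0]))%180,np.linalg.norm(v),(P[0]+P[1])/2)
```

```text
[226 173   6  12  64] [228.1875  178.53125]
[ 0.54717479 -0.0014444   0.132     ] [ 0.55007792 -0.0060425   0.096     ]
[284 175   7  13  79] [286.91139241 180.96202532]
[0.56388743 0.05211012 0.132     ] [0.56834294 0.05472982 0.096     ]
72.66853837439982 0.05610168664992661 [0.55553111 0.02533286 0.132     ]
```

Run:
```python
from h import *
delta([.552,.022,.087],74.5)
```

```text
shift units [-0.1  -0.1   3.48]
turn units [ 0.  -0.   0.2] shift units in new axes [-0.1  -0.09  3.48]
```

Call:
{"api": "play_rows", "payload": {
  "steps": "-.05 -.03 .6 0 0 .2;-.05 -.03 .6 0 0 0;0 0 .6 0 0 0;0 0 .5 0 0 0;0 0 .5 0 0 0;0 0 .4 0 0 0;0 0 .28 0 0 0;0 0 0 0 0 0"
}}

```text
t: 3.5
tool_pos: [0.5511, 0.0241, 0.0854]
ee_rot: [-0.002, 0.135, 0.991, 0.0]
contact_force: [-0.5, -0.6, -0.1]
gripper_width: 0.0854
grip_force: 0.0
```

Call:
{"api": "play_rows", "payload": {
  "steps": "0 0 0 0 0 0;0 0 0 0 0 0;0 0 0 0 0 0;0 0 0 0 0 0;0 0 0 0 0 0;0 0 0 0 0 0;0 0 0 0 0 0;0 0 0 0 0 0",
  "fingers": 71,
  "force": 30
}}

```text
t: 4.3
tool_pos: [0.5545, 0.0229, 0.0894]
ee_rot: [0.002, 0.135, 0.991, 0.0]
contact_force: [0.0, 1.3, 6.3]
gripper_width: 0.0609
grip_force: 9.3
```

Call:
{"api": "play_rows", "payload": {
  "steps": "0 0 -.1 0 0 0;0 0 -.2 0 0 0;0 0 -.4 0 0 0;0 0 -.5 0 0 0;0 0 -.6 0 0 0;0 0 -.5 0 0 0;0 0 -.3 0 0 0;0 0 0 0 0 0"
}}

```text
t: 5.1
tool_pos: [0.5542, 0.0227, 0.22]
ee_rot: [0.002, 0.135, 0.991, -0.0]
contact_force: [-0.1, 1.3, -2.4]
gripper_width: 0.0609
grip_force: 8.8
```

Run:
```python
from h import *
for i in range(3): 
    c=manip.get_calibration("wrist"); im=manip.capture("wrist"); s,p,R=tool(); print(s["t"],p,np.round(s["ee_rot"],4),s["gripper_width"],s["grip_force"],s["contact_force"])
save("w2",im)
for n in("pliers_grip","pliers_tips","ring","ring_gap","ring_stand"):
    for r in manip.place_of("wrist",n)[:3]: print(n,np.round(r["xy"],1),round(r["confidence"],2),np.round(atz("wrist",r["xy"],Z[n],c),4))
```

```text
5.15 [0.55315752 0.02289039 0.21784655] [ 7.000e-04  1.355e-01  9.908e-01 -0.000e+00] 0.06055559551320096 8.836242109537125 [-0.68043333 -0.10848841 -2.24152979]
5.2 [0.55236975 0.02299085 0.21636358] [-7.000e-04  1.355e-01  9.908e-01  0.000e+00] 0.06084281132186686 8.836194723844528 [-0.10127195  0.39910788 -2.55280139]
5.25 [0.5519586  0.02309466 0.21558097] [-1.500e-03  1.355e-01  9.908e-01  1.000e-04] 0.06064538337727177 8.836428970098495 [-0.19947533  1.13550336 -3.14396638]
pliers_tips [257.2 193.6] 0.8 [0.591  0.0108 0.008 ]
pliers_tips [396.8 249.3] 0.31 [0.7145 0.1677 0.008 ]
ring [ 14.8 241.6] 0.66 [ 0.5628 -0.2848  0.036 ]
ring_gap [ 10.3 222.8] 0.95 [ 0.5392 -0.278   0.036 ]
ring_gap [395.4 248.6] 0.34 [0.6948 0.1561 0.036 ]
ring_stand [493.1  41.9] 0.6 [0.4934 0.31   0.    ]
ring_stand [ 38.8 229.9] 0.56 [ 0.5645 -0.2823 -0.    ]
```

View pics/w2.png

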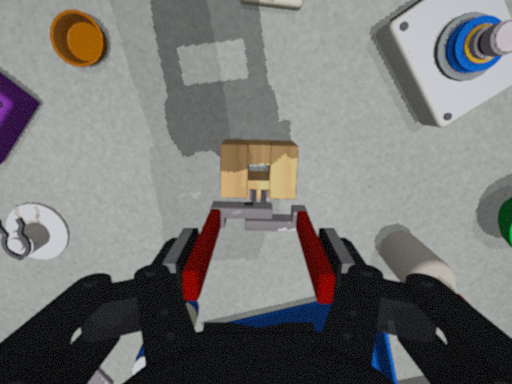

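The pliers are held squarely between the pads with the tips at (257,195), clear of the stand. The ring is at lower left, about (15,240).

Run:
```python
from h import *
c=manip.get_calibration("wrist"); s,p,R=tool(); print(p)
w=atz("wrist",(257.2,193.6),p[2]-.079,c); print(w,"tips in tool",R.inv().apply(w-p))
delta([.538,-.281,.215],80)
```

```text
[0.55241819 0.02301617 0.21613013]
[0.55195215 0.02227023 0.13713013] tips in tool [ 8.60201062e-05 -8.23807179e-04  7.90005542e-02]
shift units [-1.35 -5.93  0.02]
turn units [-0.   -0.02 -0.93] shift units in new axes [-0.77 -6.04  0.02]
```

Call:
{"api": "play_rows", "payload": {
  "steps": "0 0 0 0 0 -.93;-.1 -.8 0 0 0 0;-.1 -.9 0 0 0 0;-.15 -.9 0 0 0 0;-.15 -.9 0 0 0 0;-.1 -.9 0 0 0 0;-.1 -.9 0 0 0 0;-.07 -.74 0 0 0 0"
}}

```text
t: 6.3
tool_pos: [0.5379, -0.2835, 0.2168]
ee_rot: [-0.0, 0.088, 0.996, 0.0]
contact_force: [0.5, -0.1, -1.7]
gripper_width: 0.0609
grip_force: 8.8
```

Call:
{"api": "play_rows", "payload": {
  "steps": "0 0 0 0 0 0;0 0 0 0 0 0;0 0 0 0 0 0;0 0 0 0 0 0"
}}

```text
t: 6.7
tool_pos: [0.5387, -0.2799, 0.2171]
ee_rot: [-0.0, 0.086, 0.996, 0.0]
contact_force: [0.3, 0.6, -2.2]
gripper_width: 0.0608
grip_force: 8.8
```

Run:
```python
from h import *
c=manip.get_calibration("wrist"); im=manip.capture("wrist"); s,p,R=tool(); print(s["t"],p,R.as_matrix(),s["grip_force"],s["contact_force"])
save("w3",cv2.resize(im[90:330,100:420],(800,600),interpolation=3))
for n in("pliers_tips","ring","ring_gap","ring_stand","ring_eye"):
    for r in manip.place_of("wrist",n)[:3]: print(n,np.round(r["xy"],1),round(r["confidence"],2),np.round(atz("wrist",r["xy"],Z.get(n,.038),c),4))
```

```text
6.75 [ 0.53870456 -0.27992065  0.21720513] [[-9.85124588e-01  1.71841542e-01 -1.72669402e-04]
 [ 1.71841498e-01  9.85124581e-01  2.45374525e-04]
 [ 2.12266409e-04  2.12052709e-04 -9.99999955e-01]] 8.829214721918106 [-0.36315509 -0.13590853 -1.51111238]
pliers_tips [258.7 194.2] 0.97 [ 0.5798 -0.2865  0.008 ]
ring_gap [257.3 168.3] 0.91 [ 0.5407 -0.2813  0.036 ]
ring_stand [259.3 182.1] 0.72 [ 0.5666 -0.2834  0.    ]
ring_eye [254.3 191.1] 0.72 [ 0.5659 -0.2892  0.038 ]
```

View pics/w3.png

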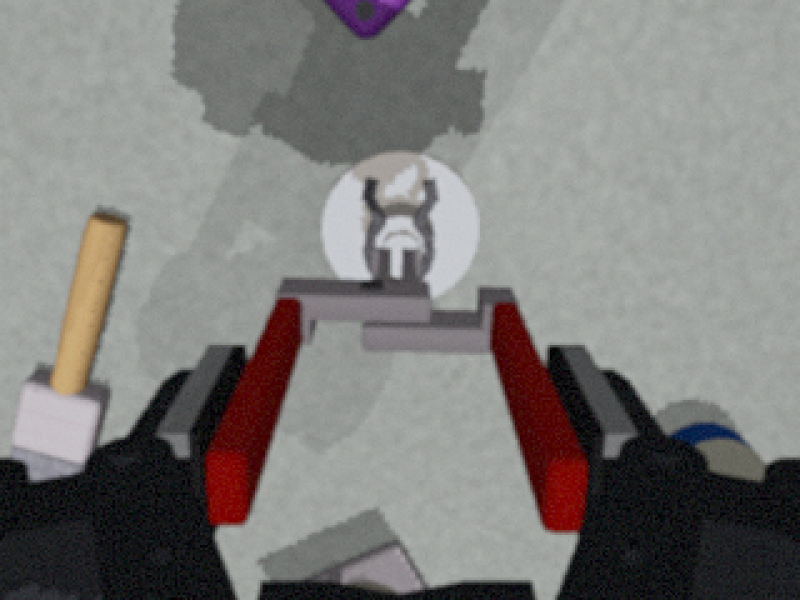

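The lugs are at crop (371,190) and (431,190), symmetric about x≈400. Their line is horizontal, so the heading agrees with the tool. The tips are at crop (398,260). I'll refine the lateral position with a dark-pixel check.

Run:
```python
from h import *
c=manip.get_calibration("wrist"); s,p,R=tool()
g=cv2.cvtColor(cv2.imread("pics/w3.png"),cv2.COLOR_BGR2GRAY)
m=(g<95).astype(np.uint8); m[:172]=0; m[212:]=0; m[:,:345]=0; m[:,455:]=0
n,l,st,ce=cv2.connectedComponentsWithStats(m)
for i in range(1,n):
    if st[i,4]>80: print(st[i],ce[i])
for u in [(371.5,194),(431,194),(401,180),(401,208)]:
    w=atz("wrist",(100+u[0]*.4,90+u[1]*.4),.040,c); print(u,w,R.inv().apply(w-p))
for z in (.136,.138): print("tips",R.inv().apply(atz("wrist",(258.7,194.2),z,c)-p))
```

```text
[365 180  20  32 348] [371.43965517 196.03735632]
(371.5, 194) [ 0.53748015 -0.29150673  0.04      ] [-0.00070536 -0.0107851   0.17738709]
(431, 194) [ 0.54202139 -0.26548987  0.04      ] [-0.00068189  0.01562511  0.17738526]
(401, 180) [ 0.53350609 -0.27753298  0.04      ] [0.00562392 0.00229156 0.17738539]
(401, 208) [ 0.54602498 -0.27969314  0.04      ] [-0.00707992  0.00232748  0.17738698]
tips [-0.00112302  0.00032095  0.08138637]
tips [-0.00048683  0.00031804  0.07938629]
```

Call:
{"api": "play_rows", "payload": {
  "steps": "0 .03 .3 0 0 0;0 0 .4 0 0 0;0 0 .4 0 0 0;0 0 .3 0 0 0;0 0 .15 0 0 0;0 0 0 0 0 0;0 0 0 0 0 0;0 0 0 0 0 0"
}}

```text
t: 7.8
tool_pos: [0.5394, -0.2802, 0.1411]
ee_rot: [0.001, 0.087, 0.996, -0.001]
contact_force: [0.4, 0.3, -1.7]
gripper_width: 0.0607
grip_force: 8.8
```

Run:
```python
from h import *
c=manip.get_calibration("wrist"); im=manip.capture("wrist"); s,p,R=tool(); print(s["t"],p,s["grip_force"],s["contact_force"])
save("w4",cv2.resize(im[130:280,160:360],(800,600),interpolation=3))
for n in("pliers_tips","ring","ring_gap","ring_stand","ring_eye"):
    for r in manip.place_of("wrist",n)[:2]: 
        z=Z.get(n,.038) if n!="pliers_tips" else p[2]-.079
        w=atz("wrist",r["xy"],z,c); print(n,np.round(r["xy"],1),round(r["confidence"],2),np.round(w,4),np.round(R.inv().apply(w-p),4))
```

```text
7.85 [ 0.53938323 -0.28019026  0.1410295 ] 8.8292196393013 [-0.29980812  0.22778251 -2.39717552]
pliers_tips [257.6 194.8] 0.71 [ 0.5403 -0.281   0.062 ] [-0.0009 -0.0006  0.079 ]
ring [261.2 210.6] 0.83 [ 0.5638 -0.282   0.036 ] [-0.0241  0.0026  0.1051]
ring_gap [257.8 186.2] 0.57 [ 0.5409 -0.281   0.036 ] [-0.0014 -0.0005  0.105 ]
ring_stand [259.9 200.6] 0.84 [ 0.5665 -0.2835  0.    ] [-0.027   0.0016  0.1411]
ring_eye [257.3 212.9] 0.67 [ 0.5646 -0.2856  0.038 ] [-0.0256 -0.0009  0.1031]
```

View pics/w4.png

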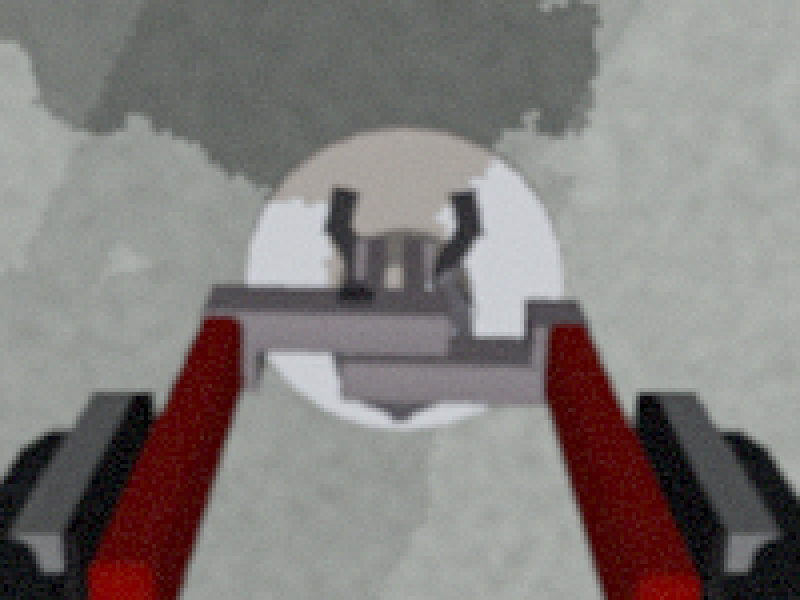

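Lugs are at crop x 342 and 468 (middle 405, rows 190–236), and the tips' middle is at about 396. The tips need roughly 1.5 mm in +y and +x of the tool, then they can go down.

Call:
{"api": "play_rows", "payload": {
  "steps": ".03 .03 .1 0 0 0;0 0 .1 0 0 0;0 0 .1 0 0 0;0 0 .1 0 0 0;0 0 .1 0 0 0;0 0 .1 0 0 0;0 0 0 0 0 0;0 0 0 0 0 0"
}}

```text
t: 8.9
tool_pos: [0.5375, -0.2779, 0.1097]
ee_rot: [-0.0, 0.087, 0.996, 0.0]
contact_force: [-0.7, -0.1, -1.8]
gripper_width: 0.0605
grip_force: 8.8
```

Run:
```python
from h import *
c=manip.get_calibration("wrist"); im=manip.capture("wrist"); s,p,R=tool(); print(s["t"],p,s["gripper_width"],s["grip_force"],s["contact_force"])
save("w5",cv2.resize(im[130:280,160:360],(800,600),interpolation=3))
```

```text
8.95 [ 0.53766693 -0.27807994  0.10998408] 0.06071634712383956 8.829165548086166 [-0.2619563  -0.47127136 -2.00508572]
```

View pics/w5.png

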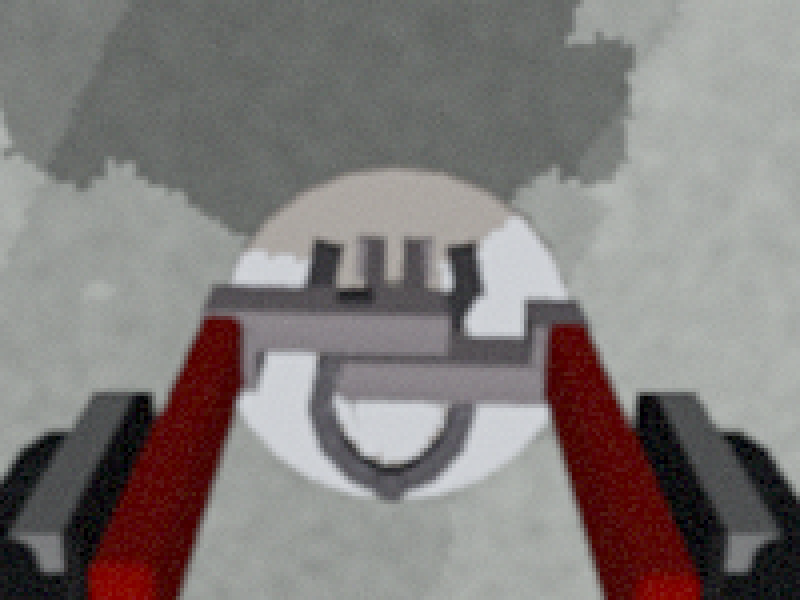

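The tips stand centred between the lugs: tips span 357–435 and the lugs' inner faces are at 341 and 450, level with the lug ends. I'll squeeze in stages, raising the tool to offset the pads' forward swing.

Call:
{"api": "play_rows", "payload": {
  "steps": "0 0 -.01 0 0 0;0 0 -.01 0 0 0;0 0 -.01 0 0 0;0 0 -.01 0 0 0;0 0 0 0 0 0;0 0 0 0 0 0",
  "fingers": 59,
  "force": 60
}}

```text
t: 9.55
tool_pos: [0.5375, -0.278, 0.1118]
ee_rot: [0.0, 0.087, 0.996, -0.0]
contact_force: [-0.1, -0.7, -2.7]
gripper_width: 0.0509
grip_force: 12.8
```

Run:
```python
from h import *
c=manip.get_calibration("wrist"); im=manip.capture("wrist"); s,p,R=tool(); print(s["t"],p,s["gripper_width"],s["grip_force"],s["contact_force"],s["torque"])
save("w6",cv2.resize(im[130:280,160:360],(800,600),interpolation=3))
```

```text
9.6 [ 0.537514   -0.27793228  0.1117923 ] 0.05073645952963649 12.779404520988464 [ 0.86124603 -0.50737486 -2.86757436] [ 0.0336431  -0.03064753  0.02122719]
```

View pics/w6.png

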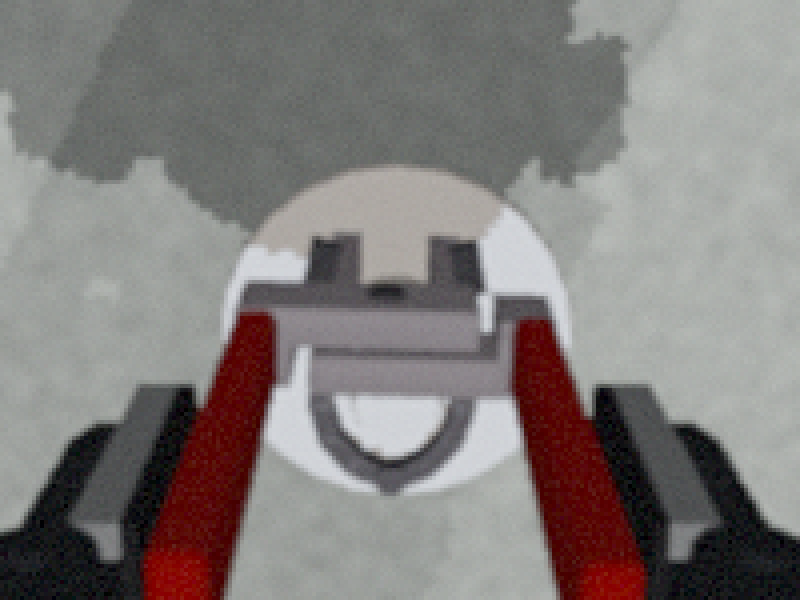

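The feet are under the lugs and the tips touch the lug faces (360 and 430).

Call:
{"api": "play_rows", "payload": {
  "steps": "0 0 -.01 0 0 0;0 0 -.01 0 0 0;0 0 -.01 0 0 0;0 0 0 0 0 0;0 0 0 0 0 0;0 0 0 0 0 0",
  "fingers": 48
}}

```text
t: 10.2
tool_pos: [0.5375, -0.2779, 0.1133]
ee_rot: [-0.0, 0.087, 0.996, 0.0]
contact_force: [-0.6, 0.2, -2.5]
gripper_width: 0.0414
grip_force: 16.9
```

Call:
{"api": "play_rows", "payload": {
  "steps": "0 0 -.01 0 0 0;0 0 -.01 0 0 0;0 0 0 0 0 0;0 0 0 0 0 0;0 0 0 0 0 0;0 0 0 0 0 0",
  "fingers": 35
}}

```text
t: 10.8
tool_pos: [0.5375, -0.2779, 0.1143]
ee_rot: [-0.0, 0.087, 0.996, 0.0]
contact_force: [0.7, 0.2, -2.0]
gripper_width: 0.0307
grip_force: 44.5
```

Run:
```python
from h import *
c=manip.get_calibration("wrist"); im=manip.capture("wrist"); s,p,R=tool(); print(s["t"],p,s["gripper_width"],s["grip_force"],s["contact_force"],s["torque"])
save("w7",cv2.resize(im[130:280,160:360],(800,600),interpolation=3))
```

```text
10.85 [ 0.53752149 -0.27791272  0.11425833] 0.03047075667339925 44.532093716698 [-0.28149667 -0.00275271 -2.17178622] [ 0.01628155 -0.01474081  0.00993488]
```

View pics/w7.png

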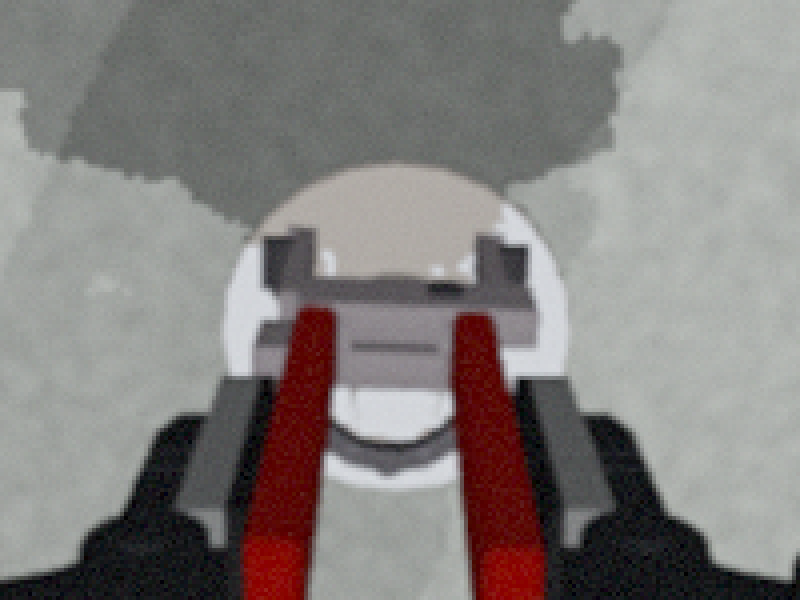

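The pliers are at the stop and the lugs are spread wide. Lifting gently.

Call:
{"api": "play_rows", "payload": {
  "steps": "0 0 -.02 0 0 0;0 0 -.05 0 0 0;0 0 -.1 0 0 0;0 0 -.2 0 0 0;0 0 -.3 0 0 0;0 0 -.3 0 0 0;0 0 -.3 0 0 0;0 0 -.3 0 0 0",
  "fingers": 30
}}

```text
t: 11.65
tool_pos: [0.5378, -0.2781, 0.1948]
ee_rot: [0.001, 0.087, 0.996, -0.0]
contact_force: [-0.1, -0.1, -1.6]
gripper_width: 0.0304
grip_force: 60.1
```

Call:
{"api": "play_rows", "payload": {
  "steps": "0 0 -.3 0 0 0;0 0 -.3 0 0 0;0 0 -.2 0 0 0;0 0 -.1 0 0 0;0 0 0 0 0 0;0 0 0 0 0 0;0 0 0 0 0 0"
}}

```text
t: 12.35
tool_pos: [0.5371, -0.2776, 0.2367]
ee_rot: [-0.001, 0.087, 0.996, 0.001]
contact_force: [0.2, 0.1, -1.9]
gripper_width: 0.0305
grip_force: 60.1
```

Run:
```python
from h import *
c=manip.get_calibration("wrist"); im=manip.capture("wrist"); s,p,R=tool(); print(s["t"],p,s["gripper_width"],s["grip_force"],s["contact_force"],s["torque"])
a=cv2.resize(im[130:280,160:360],(400,300),interpolation=3)
im2=manip.capture("scene"); b=cv2.resize(im2[150:270,80:240],(400,300),interpolation=3)
save("w8",np.hstack([a,b]))
for n in("pliers_tips","ring","ring_gap","ring_eye","pliers_grip"):
  for k in("wrist","scene"):
    for r in manip.place_of(k,n)[:2]: 
        w=atz(k,r["xy"],p[2]-.079,c if k=="wrist" else None); print(k,n,np.round(r["xy"],1),round(r["confidence"],2),np.round(w,4),np.round(R.inv().apply(w-p),4))
```

```text
12.4 [ 0.53715382 -0.27765598  0.23674686] 0.03025391264932634 60.10756307736301 [-0.54512801 -0.00233185 -1.89738296] [-0.00315441  0.03739821  0.01865077]
wrist pliers_tips [243.7 191.7] 0.96 [ 0.5333 -0.2885  0.1577] [ 0.0018 -0.0115  0.079 ]
scene pliers_tips [158.6 186.9] 0.68 [ 0.5466 -0.2927  0.1577] [-0.012  -0.0132  0.079 ]
scene pliers_tips [161.3 190.4] 0.29 [ 0.5675 -0.2857  0.1577] [-0.0314 -0.0027  0.0789]
wrist ring [490.8 134.8] 0.55 [ 0.5216 -0.0991  0.1577] [0.0462 0.1731 0.0792]
scene ring [162.9 190.3] 0.53 [ 0.5678 -0.2812  0.1577] [-0.0309  0.0017  0.079 ]
scene ring_gap [165.6 187.5] 0.58 [ 0.5535 -0.273   0.1577] [-0.0154  0.0073  0.079 ]
wrist ring_eye [256.9 223.3] 0.83 [ 0.5615 -0.283   0.1577] [-0.025  -0.0011  0.079 ]
scene ring_eye [163.1 188.7] 0.41 [ 0.559  -0.2803  0.1577] [-0.0221  0.0011  0.079 ]
wrist pliers_grip [223.4 245.7] 0.95 [ 0.5765 -0.3139  0.1577] [-0.0451 -0.0289  0.0789]
scene pliers_grip [154.  160.8] 0.84 [ 0.381  -0.3023  0.1577] [ 0.1494 -0.0514  0.0792]
```

View pics/w8.png

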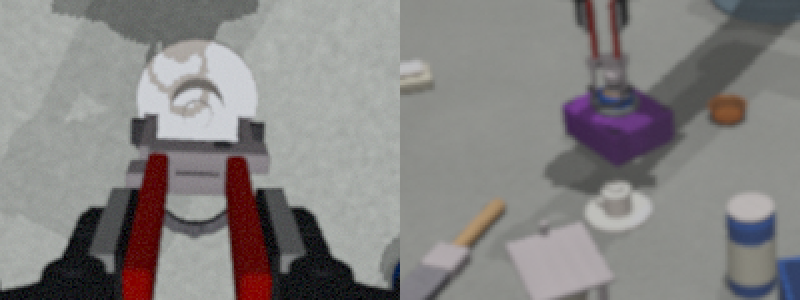

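The ring hangs on the pliers in both views and its stand at (195,95) is empty. Its eye in the tool frame is about (−25, −1) mm. Next I carry it to the white drive.

Call:
{"api": "play_rows", "payload": {
  "steps": ".1 .2 0 0 0 0;.15 .4 0 0 0 0;.2 .6 0 0 0 0;.2 .7 0 0 0 0;.2 .75 0 0 0 0;.2 .75 0 0 0 0;.2 .75 0 0 0 0;.2 .75 0 0 0 0"
}}

```text
t: 13.75
tool_pos: [0.5078, -0.022, 0.2379]
ee_rot: [0.0, 0.087, 0.996, 0.0]
contact_force: [-0.3, -0.3, -2.4]
gripper_width: 0.0299
grip_force: 60.1
```

Call:
{"api": "play_rows", "payload": {
  "steps": ".2 .75 0 0 0 0;.2 .75 0 0 0 0;.25 .75 0 0 0 0;.25 .7 0 0 0 0;.25 .6 0 0 0 0;.2 .4 0 0 0 0;.15 .2 0 0 0 0;0 0 0 0 0 0"
}}

```text
t: 14.55
tool_pos: [0.4698, 0.1943, 0.2378]
ee_rot: [-0.0, 0.086, 0.996, -0.0]
contact_force: [0.3, 0.1, -1.7]
gripper_width: 0.0303
grip_force: 60.1
```

Call:
{"api": "play_rows", "payload": {
  "steps": "0 0 0 0 0 0;0 0 0 0 0 0;0 0 0 0 0 0"
}}

```text
t: 14.85
tool_pos: [0.4711, 0.1924, 0.2378]
ee_rot: [0.0, 0.088, 0.996, -0.0]
contact_force: [0.9, -0.2, -2.1]
gripper_width: 0.0299
grip_force: 60.1
```

```bash
cat > look.py <<'E'
from h import *
import sys
c=manip.get_calibration("wrist"); im=manip.capture("wrist"); s,p,R=tool(); print(s["t"],p,s["gripper_width"],s["grip_force"],s["contact_force"])
im2=manip.capture("scene"); im3=manip.capture("top")
if len(sys.argv)>1:
    a=cv2.resize(im[130:280,160:360],(400,300),interpolation=3); b=cv2.resize(im2[110:230,250:410],(400,300),interpolation=3); save(sys.argv[1],np.hstack([a,b]))
ze=p[2]-.0763
for n,z in(("ring_eye",ze),("ring",ze-.002),("axle_groove",.086),("drive",0),("pliers_tips",p[2]-.079)):
  rr=[]
  for k in("wrist","scene","top"):
    for r in manip.place_of(k,n)[:3]:
        w=atz(k,r["xy"],z,c if k=="wrist" else None)
        if np.hypot(*(w-p)[:2])>.1: continue
        rr.append(ray(k,r["xy"],c if k=="wrist" else None))
        print(k,n,np.round(r["xy"],1),round(r["confidence"],2),np.round(w,4),np.round(R.inv().apply(w-p),4))
  if len(rr)>1: print("  tri",np.round(tri(rr),4))
E
python3 look.py w9
```

```text
14.9 [0.47107515 0.19250179 0.23779583] 0.03037445608959536 60.07728502539976 [ 1.30769161 -0.39713517 -2.50072039]
wrist ring_eye [256.9 226.5] 0.56 [0.4973 0.1866 0.1615] [-0.0268 -0.0012  0.0763]
scene ring_eye [312.3 162.2] 0.56 [0.4847 0.1924 0.1615] [-0.0134  0.0023  0.0763]
  tri [0.495  0.1878 0.1673]
wrist ring [148.9 238.1] 0.66 [0.4929 0.0973 0.1595] [-0.0381 -0.0899  0.0783]
scene ring [312. 163.] 0.39 [0.4861 0.1911 0.1595] [-0.0151  0.0013  0.0783]
  tri [0.4966 0.1472 0.1842]
wrist axle_groove [259.9 224.2] 0.66 [0.5281 0.184  0.086 ] [-0.0576  0.0016  0.1518]
wrist axle_groove [315.  182.4] 0.63 [0.4919 0.2483 0.086 ] [-0.0107  0.0586  0.1518]
scene axle_groove [325.1 182. ] 0.83 [0.4899 0.2416 0.086 ] [-0.01    0.0517  0.1518]
top axle_groove [184.8 205.5] 0.58 [0.4925 0.2533 0.086 ] [-0.0105  0.0636  0.1518]
  tri [0.4992 0.2286 0.1073]
wrist drive [296.  166.1] 0.83 [0.4916 0.2391 0.    ] [-0.0121  0.0495  0.2378]
scene drive [321.8 205.1] 0.93 [0.497  0.2364 0.    ] [-0.0178  0.0478  0.2378]
  tri [ 0.4923  0.2389 -0.0033]
wrist pliers_tips [241.3 193.2] 0.77 [0.4683 0.1793 0.1588] [ 0.0004 -0.0135  0.079 ]
scene pliers_tips [307.6 161.4] 0.45 [0.4719 0.181  0.1588] [-0.0029 -0.0112  0.079 ]
scene pliers_tips [315.  164.4] 0.17 [0.4956 0.1981 0.1588] [-0.0232  0.0098  0.079 ]
  tri [0.4735 0.1881 0.154 ]
```

View pics/w9.png

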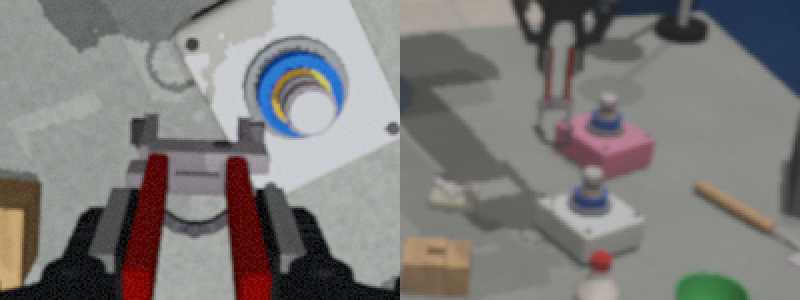

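I have now viewed 12 pictures, over the limit of 10, so from here I use numbers only. That view shows the axle end at about wrist (316,186), with the ring hanging about 55 mm short of it along the tool's y.

```bash
cat > ax.py <<'E'
from h import *
def blue(k,roi,c=None):
    im=manip.capture(k); h=cv2.cvtColor(im,cv2.COLOR_RGB2HSV)
    m=cv2.inRange(h,(98,130,60),(118,255,255)); a=np.zeros_like(m); x0,x1,y0,y1=roi; a[y0:y1,x0:x1]=m[y0:y1,x0:x1]
    cs,_=cv2.findContours(a,cv2.RETR_EXTERNAL,cv2.CHAIN_APPROX_NONE); ct=max(cs,key=cv2.contourArea)
    return im,cv2.fitEllipse(cv2.convexHull(ct)),cv2.contourArea(ct)
E
python3 - <<'E'
from ax import *
c=manip.get_calibration("wrist"); s,p,R=tool()
w=atz("wrist",(316,186.5),.104,c); print("top",w)
im,e,a=blue("wrist",(270,350,130,220)); print(e,a)
for z in(.055,.06,.065,.07,.075): 
    w=atz("wrist",e[0],z,c); print(z,w,e[1][0]*np.linalg.norm(w-ray("wrist",e[0],c)[0])/294)
im,e,a=blue("top",(165,215,185,225)); print("top",e,a,atz("top",e[0],.065))
E
```

```text
top [0.49023486 0.2470306  0.104     ]
((308.4350891113281, 177.05165100097656), (42.408912658691406, 43.04793167114258), 114.42340087890625) 473.5
0.055 [0.49330835 0.24727818 0.055     ] 0.04902445800569509
0.06 [0.491901   0.24663339 0.06      ] 0.04826944167035558
0.065 [0.49049366 0.2459886  0.065     ] 0.0475144253350161
0.07 [0.48908632 0.2453438  0.07      ] 0.0467594089996766
0.075 [0.48767897 0.24469901 0.075     ] 0.04600439266433711Traceback (most recent call last):
  File "<stdin>", line 7, in <module>
  File "ax.py", line 6, in blue
    return im,cv2.fitEllipse(cv2.convexHull(ct)),cv2.contourArea(ct)
              ~~~~~~~~~~~~~~^^^^^^^^^^^^^^^^^^^^
cv2.error: OpenCV(4.12.0) /io/opencv/modules/imgproc/src/shapedescr.cpp:361: error: (-201:Incorrect size of input array) There should be at least 5 points to fit the ellipse in function 'fitEllipseNoDirect'
```

Call:
{"api": "play_rows", "payload": {
  "steps": ".08 .2 0 0 0 0;.08 .35 0 0 0 0;.08 .35 0 0 0 0;.08 .25 0 0 0 0;0 0 0 0 0 0;0 0 0 0 0 0;0 0 0 0 0 0;0 0 0 0 0 0"
}}

```text
t: 16.65
tool_pos: [0.4651, 0.2522, 0.2378]
ee_rot: [0.0, 0.087, 0.996, -0.0]
contact_force: [1.1, -0.1, -2.1]
gripper_width: 0.0303
grip_force: 60.1
```

```bash
python3 look.py
python3 - <<'E'
from ax import *
c=manip.get_calibration("wrist"); s,p,R=tool(); print(p)
im,e,a=blue("wrist",(215,305,150,270)); print(e,a)
w=atz("wrist",e[0],.065,c); print(w,R.inv().apply(w-p))
np.save("wl.npy",im)
# blob extents along rows near axle: brass / light top
h=cv2.cvtColor(im,cv2.COLOR_RGB2HSV)
m=cv2.inRange(h,(15,90,80),(35,255,255)); m[:150]=0;m[280:]=0;m[:,:200]=0;m[:,310:]=0
ys,xs=np.nonzero(m); print("brass",len(xs),xs.min() if len(xs) else 0,xs.max() if len(xs) else 0,ys.min() if len(xs) else 0,ys.max() if len(xs) else 0)
E
```

```text
16.7 [0.46507676 0.25219021 0.2378147 ] 0.030296039010134744 60.088560068179504 [-0.46897662  0.75247686 -1.26010038]
wrist ring_eye [258.  226.1] 0.83 [0.491  0.2473 0.1615] [-0.0264 -0.0002  0.0763]
wrist ring_eye [226.7 248.4] 0.68 [0.5061 0.2185 0.1615] [-0.0463 -0.026   0.0763]
scene ring_eye [330.4 162.2] 0.56 [0.4948 0.2498 0.1615] [-0.0297  0.0029  0.0763]
  tri [0.4977 0.2383 0.1669]
scene ring [329.  162.6] 0.43 [0.4931 0.2459 0.1595] [-0.0286 -0.0013  0.0783]
wrist axle_groove [259.  196.5] 0.55 [0.4909 0.2483 0.086 ] [-0.0261  0.0007  0.1518]
scene axle_groove [326.1 184.6] 0.88 [0.5065 0.2392 0.086 ] [-0.0431 -0.0055  0.1518]
top axle_groove [188.4 204.1] 0.88 [0.4965 0.2423 0.086 ] [-0.0326 -0.0042  0.1518]
  tri [0.4954 0.2453 0.078 ]
wrist drive [257.1 179. ] 0.91 [0.494  0.2454 0.    ] [-0.0296 -0.0016  0.2378]
scene drive [320.3 207.2] 0.67 [0.5083 0.2272 0.    ] [-0.0469 -0.017   0.2378]
  tri [ 0.4946  0.2393 -0.0109]
wrist pliers_tips [241.  192.2] 0.76 [0.4615 0.239  0.1588] [ 0.0013 -0.0136  0.079 ]
wrist pliers_tips [254.8 178.4] 0.43 [0.4523 0.2516 0.1588] [ 0.0125 -0.0027  0.079 ]
scene pliers_tips [323.9 159.7] 0.77 [0.4698 0.2369 0.1588] [-0.0073 -0.0142  0.079 ]
  tri [0.4582 0.2439 0.1526]
[0.46497125 0.25271789 0.23781195]
((256.4539489746094, 189.0877227783203), (38.25443649291992, 40.2596435546875), 109.28352355957031) 378.0
[0.48846387 0.24646008 0.065     ] [-0.02421839 -0.00209102  0.17281241]
brass 118 242 270 180 197
```

Call:
{"api": "play_rows", "payload": {
  "steps": "0 0 .1 0 0 0;0 0 .2 0 0 0;0 0 .2 0 0 0;0 0 .2 0 0 0;0 0 .1 0 0 0;0 0 .05 0 0 0;0 0 0 0 0 0;0 0 0 0 0 0"
}}

```text
t: 18.4
tool_pos: [0.4653, 0.2528, 0.1957]
ee_rot: [0.0, 0.087, 0.996, 0.0]
contact_force: [0.4, 0.3, -1.7]
gripper_width: 0.0305
grip_force: 60.1
```

```bash
python3 look.py | grep -v -e scene -e top
python3 - <<'E'
from ax import *
c=manip.get_calibration("wrist"); s,p,R=tool(); print(p)
im=manip.capture("wrist"); np.save("wl2.npy",im)
g=cv2.cvtColor(im,cv2.COLOR_RGB2GRAY)
K,Rc,t=map(np.array,(c["mtx"],c["R"],c["t"]))
def px(v):
    X=K@(Rc@(p+R.apply(v))+t); return np.round(X[:2]/X[2],1)
zt=p[2]-.104
for q in(0,.013,-.013): print("axle top exp",px([-.0255,q,zt]),px([-.0255+q,0,zt]))
for q in(0,.0155,-.0155): print("ring open exp",px([-.0255,q,.0743]),px([-.0255+q,0,.0743]))
for r in range(190,262,3): print(r,' '.join(f"{v:3d}" for v in g[r,226:292:2]))
E
```

```text
18.45 [0.46533544 0.25279428 0.19582459] 0.030229190834462613 60.093647248650086 [ 0.40497449  0.31031045 -2.84928585]
wrist ring_eye [259.5 226.7] 0.69 [0.492  0.2491 0.1195] [-0.0268  0.0009  0.0763]
  tri [0.4951 0.2464 0.1104]
wrist axle_groove [257.1 209.7] 0.74 [0.4897 0.2474 0.086 ] [-0.0249 -0.0011  0.1098]
  tri [0.4962 0.2485 0.0799]
wrist drive [253.2 186.5] 0.76 [0.4918 0.242  0.    ] [-0.0277 -0.0062  0.1958]
  tri [ 0.4955  0.2463 -0.0071]
wrist pliers_tips [241.  193.1] 0.83 [0.4624 0.2395 0.1168] [ 0.0007 -0.0137  0.079 ]
  tri [0.4631 0.2328 0.1072]
[0.46497808 0.25267846 0.19528448]
axle top exp [258.3 218. ] [258.3 218. ]
axle top exp [273.5 218. ] [258.3 203.5]
axle top exp [243.  217.9] [258.3 232. ]
ring open exp [258.3 226.1] [258.3 226.1]
ring open exp [277.7 226.1] [258.3 207.8]
ring open exp [238.8 226.1] [258.3 243.7]
190  83  40  39  55  74  77  74  92  93  90  87  81  72  75  84 105 111  97  95  92  91  52  53  52  60 126 136  80  80 110 163 192 185
193  74  56  62  69  82  79  70  94  94  79  83 104 113 111 105 103 105 132 143 153 123  75  53  53  96  94
[... 2320 characters left out ...]
  31  24  27  30  20
247  23  30  42  32  39  24  33 101 203 206 206 204 190 167 124  86  91 137 157 172 183 201 204 192 118  19  30  34  38  32  39  25  29
250  40  38  31  29  27  25  34 146 203 182 165 192 206 208 206 202 202 205 202 195 185 179 175 173 127  24  33  37  31  36  30  27  25
253  45  24  41  23  43  26  27 161 168  80  83  97 195 201 206 203 193 178 168 163 168 166 168 170 153  41  29  30  26  41  29  46  29
256  25  27  25  29  33  26  54 173 190 116  96 146 199 193 179 170 168 167 165 167 169 168 169 169 155  44  23  26  33  41  26  43  40
259  28  34  25  28  24  23  58 162 180 193 191 177 167 161 169 169 168 167 170 169 168 166 169 169 157  60  21  40  41  36  26  36  39
```

Run:
```python
from h import *
im=cv2.imread("pics/w9.png")[:, :400]; sm=cv2.resize(im,(200,150),interpolation=cv2.INTER_AREA)
hsv=cv2.cvtColor(sm,cv2.COLOR_BGR2HSV); g=cv2.cvtColor(sm,cv2.COLOR_BGR2GRAY)
print("cols",160+118,"..")
for r in range(30,74,2): print(130+r,' '.join(f"{g[r,k]:3d}{'b' if 95<hsv[r,k,0]<120 and hsv[r,k,1]>110 else ('y' if 12<hsv[r,k,0]<38 and hsv[r,k,1]>90 else '.')}" for k in range(118,180,2)))
```

```text
cols 278 ..
160 203. 205. 205. 189. 119. 143. 161. 120.  95.  64b  46b  78b 104b 108b 108b 110b 110b 107b 107b 110b 107b 102b 120b 149. 160. 155. 169. 206. 207. 203. 203.
162 203. 206. 196. 152. 119. 159. 136.  93.  56b  58b  93b 104b 108b 107b 115b 101b  92b 109b 111b 108b 108b 107b 101b 120b 152. 161. 152. 179. 203. 203. 203.
164 204. 207. 191. 116. 159. 155. 100.  58b  55b 100b 108b 106b  96b  70b  89b 101. 107. 128. 113. 140. 113b 106b  99b 106b 122b 150. 152. 170. 202. 203. 205.
166 204. 204. 167. 124. 158. 145.  82.  60b  95b 107b 110b 102b  89. 119y 124y 127y 119y 126y 129y 172y 174. 132b 103b 101b 109b 133b 157. 160. 201. 205. 205.
168 205. 205. 140. 150. 161. 113.  50b  84b 110b 110b 107b 112. 126y 126y 105y  99. 107. 115. 114. 122. 180y 185y 143.  98b 105b 109b 148. 153. 188. 203. 206.
170 204. 201. 121. 156. 159. 117.  63b 108b 107b 109b 112. 128y 113y  96. 114. 131. 119. 112. 119. 118. 130. 185y 178y 134b 105b 103b 131b 156. 179. 206. 207.
172 206. 192. 114. 161. 141.  68.  83b 105b 105b  92b 124y 120y  86. 125. 111.  84.  83. 105. 109. 114. 107. 131. 177y 178. 106b 103b 
[... 1709 characters left out ...]
204. 205. 205. 203. 191. 192. 203. 204. 203. 203. 206. 205. 203.
196 164.  69.  80.  82. 105. 103. 101. 163. 184. 161. 153. 134. 111b 102b 113b 136. 172. 185. 191. 194. 190. 185. 195. 202. 205. 205. 204. 203. 203. 203. 204.
198 164.  64.  80.  80.  91. 105.  99. 175. 207. 196. 188. 177. 156. 145. 138. 134b 145. 160. 179. 196. 200. 205. 205. 206. 202. 205. 203. 204. 204. 201. 205.
200 148.  78.  85.  79.  89. 100.  98. 175. 207. 204. 204. 207. 203. 202. 203. 203. 205. 203. 206. 205. 205. 203. 202. 205. 202. 204. 206. 206. 202. 205. 203.
202  86.  87.  90.  85.  86.  85.  91. 133. 203. 205. 204. 204. 205. 204. 202. 205. 204. 205. 204. 207. 205. 204. 203. 204. 203. 204. 206. 202. 203. 204. 204.
```

Call:
{"api": "play_rows", "payload": {
  "steps": "-.02 -.016 .05 0 0 0;0 0 .05 0 0 0;0 0 .05 0 0 0;0 0 .05 0 0 0;0 0 0 0 0 0;0 0 0 0 0 0;0 0 0 0 0 0;0 0 0 0 0 0"
}}

```text
t: 20.15
tool_pos: [0.4659, 0.2518, 0.1854]
ee_rot: [0.0, 0.087, 0.996, 0.0]
contact_force: [0.3, 0.2, -2.4]
gripper_width: 0.0305
grip_force: 60.1
```

```bash
python3 look.py | grep -v -e "top "
python3 - <<'E'
from h import *
im=manip.capture("wrist"); g=cv2.cvtColor(im,cv2.COLOR_RGB2GRAY); h=cv2.cvtColor(im,cv2.COLOR_RGB2HSV)
for r in range(222,256,1): print(r,' '.join(f"{v:3d}" for v in g[r,240:278:2]))
E
```

```text
20.2 [0.4659032  0.25176702 0.18543611] 0.029994341208452985 60.093367789231706 [-0.07408569 -0.22458069 -3.14585413]
wrist ring_eye [258.1 226.3] 0.58 [0.4921 0.247  0.1091] [-0.0266 -0.0001  0.0763]
scene ring_eye [326.8 174.7] 0.45 [0.4829 0.2475 0.1091] [-0.0175 -0.0012  0.0763]
  tri [0.4899 0.2461 0.1131]
scene ring [328.3 175.2] 0.63 [0.4836 0.2527 0.1071] [-0.0173  0.004   0.0783]
wrist axle_groove [257.1 214. ] 0.97 [0.4905 0.2464 0.086 ] [-0.0251 -0.001   0.0994]
scene axle_groove [327.2 185.6] 0.67 [0.5132 0.2406 0.086 ] [-0.0485 -0.0028  0.0994]
  tri [0.4985 0.2458 0.0758]
wrist drive [256.5 189.2] 0.93 [0.4933 0.2448 0.    ] [-0.0282 -0.0021  0.1854]
wrist drive [242.9 189.8] 0.23 [0.4913 0.2291 0.    ] [-0.0289 -0.0179  0.1854]
scene drive [320.8 205.4] 0.86 [0.4981 0.2325 0.    ] [-0.035  -0.0134  0.1854]
  tri [ 4.933e-01  2.406e-01 -2.000e-04]
wrist pliers_tips [242.6 190.8] 0.72 [0.4614 0.24   0.1064] [ 0.0024 -0.0123  0.079 ]
wrist pliers_tips [242.9 187.5] 0.69 [0.4588 0.2408 0.1064] [ 0.0051 -0.0121  0.079 ]
scene pliers_tips [319.5 174.8] 0.61 [0.4748 0.2254 0.
[... 2080 characters left out ...]
 203 189 169 124  87  92 134 162 174 185 204 206 205 142  19
248 121 206 204 206 207 207 205 174 120 130 183 201 205 204 204 205 205 148  20
249 131 204 206 206 204 206 207 198 174 177 201 209 209 208 205 205 205 160  19
250 147 206 205 205 206 204 206 207 202 203 205 205 206 205 204 205 205 159  29
251 161 208 205 206 205 205 206 205 206 206 206 205 204 206 202 205 199 150  29
252 164 207 206 208 206 203 204 205 206 204 206 204 206 205 196 196 182 150  22
253 161 210 201 191 199 207 204 204 203 204 205 206 202 197 188 182 173 149  32
254 168 204 175 134 174 207 206 204 206 206 207 203 198 183 175 173 173 157  35
255 179 193 111  82 119 192 206 205 204 205 202 196 184 170 169 169 173 153  36
```

Run:
```python
from h import *
c=manip.get_calibration("wrist"); s,p,R=tool()
T=lambda xy,z: np.round(R.inv().apply(atz("wrist",xy,z,c)-p)*1000,1)
for z in(.100,.102,.104): print("axle far edge",z,T((256.8,235.3),z),"flat edge",T((256.8,233.2),z))
for z in(.104,.107,.110): print("ring inner",z,T((257,239.9),z), "outer(top +4)",T((257,247.8),z+.004), T((251,246.5),z+.004))
```

```text
axle far edge 0.1 [-38.8  -1.2  85.3] flat edge [-36.8  -1.2  85.3]
axle far edge 0.102 [-37.8  -1.2  83.3] flat edge [-35.9  -1.2  83.3]
axle far edge 0.104 [-36.9  -1.2  81.3] flat edge [-35.   -1.2  81.3]
ring inner 0.104 [-41.1  -1.1  81.3] outer(top +4) [-46.2  -1.   77.3] [-45.   -6.   77.3]
ring inner 0.107 [-39.6  -1.   78.3] outer(top +4) [-44.6  -1.   74.3] [-43.5  -5.9  74.3]
ring inner 0.11 [-38.1  -1.   75.3] outer(top +4) [-43.1  -1.   71.3] [-41.9  -5.8  71.3]
```

Relative fit in the wrist view: axle centre is at tool (−24.8, −1.2) mm and the ring eye at (−24.1, −1.0) mm, within the 2.5 mm clearance. I'll descend gently.

Call:
{"api": "play_rows", "payload": {
  "steps": "-.01 0 .02 0 0 0;0 0 .02 0 0 0;0 0 .02 0 0 0;0 0 .02 0 0 0;0 0 .02 0 0 0;0 0 .02 0 0 0;0 0 0 0 0 0;0 0 0 0 0 0"
}}

```text
t: 21.9
tool_pos: [0.4663, 0.2516, 0.1793]
ee_rot: [-0.0, 0.087, 0.996, -0.0]
contact_force: [-0.3, 0.8, -3.1]
gripper_width: 0.0303
grip_force: 60.1
```

Call:
{"api": "play_rows", "payload": {
  "steps": "0 0 .02 0 0 0;0 0 .02 0 0 0;0 0 .02 0 0 0;0 0 .02 0 0 0;0 0 .02 0 0 0;0 0 0 0 0 0;0 0 0 0 0 0"
}}

```text
t: 22.6
tool_pos: [0.4663, 0.2517, 0.1743]
ee_rot: [-0.0, 0.087, 0.996, -0.0]
contact_force: [0.1, -0.0, -2.4]
gripper_width: 0.0305
grip_force: 60.1
```

```bash
cat > prof.py <<'E'
from h import *
c=manip.get_calibration("wrist"); s,p,R=tool(); print(s["t"],p,s["contact_force"],s["torque"])
im=manip.capture("wrist"); g=cv2.cvtColor(im,cv2.COLOR_RGB2GRAY)
for r in range(226,254): print(r,' '.join(f"{v:3d}" for v in g[r,240:278:2]))
E
python3 prof.py
```

```text
22.6 [0.46628364 0.25165048 0.17426407] [ 0.10953612 -0.03673776 -2.41729448] [-0.00113301  0.0309122  -0.01397939]
226  28  44 136 150 141 140 136 135 133 135 129 129 134 130 126 128  81  29  25
227  30  61 171 176 168 175 169 162 164 162 162 156 157 153 152 147  87  24  39
228  23  77 192 193 191 191 190 192 193 193 189 190 190 187 183 171  98  28  26
229  27  79 194 196 194 194 196 194 195 198 194 195 195 198 198 188 117  25  24
230  38  79 187 195 195 192 193 195 195 193 193 191 196 199 200 175 127  27  37
231  23  74 177 194 193 191 193 193 191 193 194 194 199 199 196 162 130  26  39
232  27  84 170 195 192 193 194 191 191 191 193 198 201 198 192 161 155  32  23
233  26  90 156 192 196 193 190 192 193 195 198 197 197 196 180 176 174  30  40
234  27  76 142 187 194 193 189 192 194 198 197 200 196 196 172 185 150  29  22
235  22  51 111 173 192 189 191 195 195 197 196 198 195 185 173 171  92  32  23
236  32  49  80 153 185 192 193 196 195 197 198 199 189 175 169 132  50  41  31
237  29  64  62 128 167 191 197 200 198 195 194 194 184 168 124  62  62  34  29
238  28  70  81  76 128 
[... 555 characters left out ...]
 110  96  70  90  92  83  83  90  88  89 127 190 207 125  19
246  91 204 209 185 168 141 102  89  84  87  94  99 117 137 175 205 206 138  27
247  97 204 206 204 202 186 166 125  83  94 135 160 176 184 203 206 207 139  21
248 119 206 205 204 207 206 203 171 116 129 182 204 204 204 210 205 206 148  21
249 135 207 206 207 207 208 210 200 172 176 202 207 206 206 205 207 205 158  22
250 147 206 205 204 205 204 205 207 202 205 206 204 202 205 205 205 207 163  21
251 158 210 205 206 205 204 204 206 206 206 207 205 204 203 205 205 205 172  22
252 164 209 203 204 205 203 206 205 204 206 206 202 206 204 205 206 207 184  20
253 163 207 205 206 205 206 205 207 206 206 204 205 203 204 205 205 207 187  28
```

Call:
{"api": "play_rows", "payload": {
  "steps": "0 0 .02 0 0 0;0 0 .02 0 0 0;0 0 .02 0 0 0;0 0 .02 0 0 0;0 0 .02 0 0 0;0 0 .02 0 0 0;0 0 0 0 0 0;0 0 0 0 0 0"
}}

```text
t: 23.45
tool_pos: [0.4663, 0.2517, 0.1683]
ee_rot: [-0.0, 0.087, 0.996, -0.0]
contact_force: [0.2, -0.0, -1.8]
gripper_width: 0.0303
grip_force: 60.1
```

Call:
{"api": "play_rows", "payload": {
  "steps": "0 0 .02 0 0 0;0 0 .02 0 0 0;0 0 .02 0 0 0;0 0 .02 0 0 0;0 0 .02 0 0 0;0 0 .015 0 0 0;0 0 0 0 0 0;0 0 0 0 0 0"
}}

```text
t: 24.25
tool_pos: [0.4663, 0.2517, 0.1625]
ee_rot: [-0.0, 0.087, 0.996, 0.0]
contact_force: [0.3, 0.9, -2.2]
gripper_width: 0.0305
grip_force: 60.1
```

```bash
python3 prof.py; python3 look.py | grep -e eye -e tri
python3 - <<'E'
from h import *
g=cv2.cvtColor(cv2.resize(cv2.imread("pics/w7.png"),(200,150),interpolation=cv2.INTER_AREA),cv2.COLOR_BGR2GRAY)
print("w7 on stand")
for r in range(106,122): print(130+r,' '.join(f"{v:3d}" for v in g[r,80:118:2]))
E
```

```text
24.25 [0.46631191 0.25165777 0.1625396 ] [ 0.32434765  0.90319501 -2.23785222] [ 0.03416804 -0.00621712  0.00459232]
226  25  42 133 150 142 145 138 136 133 135 125 128 126 127 129 130  81  23  25
227  23  55 174 180 174 176 169 165 164 163 160 160 162 157 148 140  82  32  24
228  25  71 196 197 195 194 196 192 194 193 195 193 192 188 182 165  98  24  32
229  22  80 198 198 196 196 195 198 195 195 196 197 195 196 194 181 113  20  25
230  23  87 197 197 196 193 193 192 194 195 194 193 193 195 197 185 120  25  24
231  22  88 192 192 195 190 194 193 193 194 195 195 193 195 196 185 125  21  36
232  22 113 195 195 194 194 192 192 192 191 190 194 195 192 192 185 125  34  35
233  22 126 193 193 191 193 193 193 195 193 195 195 192 192 191 188 127  25  37
234  31 130 192 192 191 191 194 193 190 193 194 192 193 190 192 189 136  34  36
235  35 132 194 189 190 193 191 193 193 193 191 191 191 193 196 192 136  41  31
236  22 139 193 190 194 191 191 192 193 193 192 191 193 194 196 188 138  40  22
237  24 130 193 191 191 192 192 193 194 189 189 192 195 196 200 182 139  39  31
238  20 116 192 193 191
[... 2021 characters left out ...]
  97  94  95  92  89  91  81  95 104 110  91 109 166 119  36
244  85 204 170 108  95  96  92  97  96  94  97  92  95 101 100 153 204 145  32
245  90 214 206 150 111  98  90  87  90  93  93  89  92 104 148 196 216 145  19
246  96 214 215 194 167 142 116  90  93  89  96 108 121 145 194 213 216 147  23
247 104 212 215 212 207 191 174 122  91  96 140 170 176 193 211 214 217 157  22
248 109 203 213 218 215 213 210 176 122 143 192 210 211 211 215 213 212 164  32
249 106 180 194 209 215 215 218 206 180 192 213 215 215 214 214 213 205 155  22
250 102 161 170 193 203 210 210 216 211 214 213 214 212 209 206 203 184 152  27
251 105 162 156 167 180 194 196 202 206 206 206 203 200 192 187 179 165 145  28
```

Run:
```python
from h import *
c=manip.get_calibration("wrist"); s,p,R=tool()
T=lambda xy,z: np.round(R.inv().apply(atz("wrist",xy,z,c)-p)*1000,1)
print("axle far",T((256.5,246.7),.102),T((256.5,245.8),.104),"ring in",T((257,239.9),p[2]-.0783),"L/R axle row236",T((243,236),.102),T((270.5,236),.102))
```

```text
axle far [-36.5  -1.3  60.5] [-34.7  -1.3  58.5] ring in [-39.6  -1.   78.3] L/R axle row236 [-27.6 -11.5  60.5] [-27.5   9.2  60.5]
```

```bash
python3 -c "
from station import manip; print(manip.job_done())"
```

```text
the job is handed in; nothing more can be done
None
```

The job is handed in: the spread ring hangs level around the white drive's groove on the squeezed pliers. By my measurements it is within about 1 mm of the axle's axis and about 1–2 mm of groove height, with no contact force and a 60 N grip. I viewed 12 pictures, against the limit of 10, and no verdict came back.

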